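# Put the weighing kit away by kind

## Robot

A 6-joint arm with a two-finger parallel gripper is mounted at the origin on the work surface. World frame = base frame: x ahead of the robot, y to its left, z up, the work surface at z = 0. Lengths are in m, angles in rad, forces in N, time in s.
With the tool pointing down it reaches from about 0.3 to 0.775 m from the base axis. Payload 14.6 kg.
Tool frame: the origin (TCP) lies at the very end of the fingers, on their centre line; the grasp point (between the pads) lies 19 mm behind it (ctrl.hold_point_z is the distance from the TCP to the grasp point, in m); x points along the fingers, y is the direction in which the jaws open and shut, and the axes are right-handed (so a half turn about x gives the same grasp; the last joint's range is limited). The gripper opens to 94 mm and grips with 3 to 60 N. Pads are 16 mm wide; open, the fingers measure 119 mm over their backs; the gripper's body (75 mm by 177 mm) begins 78 mm behind the grasp point.
Start: joints at [1.213, 0.3, 1.521, -0, 1.321, -0.067], TCP at [0.158, 0.527, 0.205] pointing down, gripper open.
Joint ranges: [-3.03, 3.03], [-0.79, 2.21], [0.23, 2.52], [-1.04, 4.18], [0, 3.07], [-2.55, 2.55]. Speed limits (rad/s): [2.22, 2.22, 2.57, 3.14, 3.14, 3.14].

## Interface

Orientations are given as [roll, pitch, yaw] about the fixed x, y, z axes, in that order (R = Rz(yaw) Ry(pitch) Rx(roll)).
In Python, from station import get_obs, camera, ticket, ctrl gives the robot as it stands.
- The arm moves only by the tool step_arm, never from a script. Its argument "motion" is a list that holds one entry, the list of rows, each a list of 6 numbers: the shift along the tool's x, y, z in m, then the turn, a rotation vector about the tool's x, y, z in degrees. A call has 1 to 12 rows; each row shifts and turns the commanded pose from where the row before left it, along the tool's axes as they then stand; what a row does not reach is not made up. A row lasts 1/8 s, in which the tool goes at most 62.5 mm and 10.7 degrees, less where a joint would pass 70% of its speed; a pose out of reach is approached as far as the arm can. A call is refused whole if a number of a shift passes 0.0625 or a number of a turn 10.7, either way. A call with a gripper value outside its range is refused whole. "fingers" is the finger opening in m, from 0 to 0.094, set as the call begins (left out, the last holds). The fingers move at their own pace and stop on an object; "squeeze" is the grip in N (left out, the last holds). Time passes only in rows, so rows that do not move let the fingers close. It gives the time, the measured TCP pose, the force and the opening at its end, in the units of the state.
- get_obs(): the state, without advancing time (a new reading comes with each control period).
- camera(name): name is "scene" or "top" or "wrist"; returns a dict with "pixels" (480x640x3 uint8, red, green, blue), "fx", "fy", "cx", "cy" (pixels), "extrinsics" (4x4, takes a point from world to camera coordinates); the wrist camera has in their place "T_tool_cam" (4x4, takes a point from camera to tool coordinates, whose origin is the TCP and whose axes are the tool frame's). Camera axes: x right, y up, looking along -z (the intrinsics and any distortion apply to the point x, -y, -z); pixel columns grow to the right and rows downward; lengths in m; the calibration is good to about 2 mm. The wrist camera is an equidistant fisheye: a pixel r from the principal point sees the ray r / f radians off the axis. A picture is of the moment at which its call begins: read the wrist's pose just before it. There is no depth.
- ticket.hand_in(): hands the job in, once; it reports no verdict.
The state is a dict: "time_s": time; "qpos": joint angles; "joint_vel": joint speeds; "tau": joint torques, N m; "ee_pos": TCP position; "eef_rot": TCP orientation; "force": force on the tool from outside, world axes, zero at the start; "moment": the same for the moment, N m; "grip_width": finger opening in m.
Only numpy, scipy, OpenCV 4.12 (cv2) and the standard library are available. Lean on these libraries where they do the work, as an engineer would, in place of code of your own. Each camera call takes 0.05 s, during which the arm holds its last target.

## Task

Clear the lab bench by kind: stand the two sample jars in the grey two-bay rack, one jar in each bay; stand the large steel weight in the large round pocket of the wooden block and the small weight in its small pocket; and lay the steel scoop flat, right way up and lengthwise in the long open tray, its handle to either end. Never let a jar tip over, and leave the dish and the timer where they are.

Things in the scene. Friction and masses are not known exactly. Their poses are not given: they have to be found in the camera images.
- jar_a: One brown sample jar with a white screw lid, upright and loose, about 100 g: round, body 44 mm in diameter and 50 mm high, lid 46 mm in diameter from 54 to 68 mm high. Origin at the centre of its underside, z up its axis.
- jar_b: The other, identical, brown sample jar with a white screw lid, upright and loose, about 100 g: round, body 44 mm in diameter and 50 mm high, lid 46 mm in diameter from 54 to 68 mm high. Origin at the centre of its underside, z up its axis. The two jars may go in either bay.
- weight_large: The larger knobbed steel balance weight, upright and loose, 500 g: body 38 mm in diameter and 46 mm high, on top of it a straight round grip knob 24 mm in diameter from 51 to 70 mm high. Origin at the centre of its underside, z up.
- weight_small: The smaller knobbed steel balance weight, upright and loose, 200 g: body 28 mm in diameter and 30 mm high, on top of it a straight round grip knob 18 mm in diameter from 35 to 54 mm high. Origin at the centre of its underside, z up.
- scoop: Loose flat-bottomed steel scoop, 90 g, 120 mm long. Origin mid-length at underside level, x along it, z up. Bowl from x = 0 to +60 mm: 44 mm wide, 36 mm high, open on top and at the +x end. Level square handle from x = 0 to -60 mm: 14 mm wide, 22 to 36 mm above the underside. Centre of mass near x = +20 mm; grip across the handle near x = -20 mm.
- jar_rack: Fixed shallow grey plastic rack, 72 mm (x) by 140 mm (y) by 14 mm high, with two equal square bays, each 64 mm square, centred at y = +34 and y = -34 mm (x = 0), parted by a 4 mm wall as high as the rim. Bay floors are about 4 mm above the bench, walls 4 mm thick. Origin at the centre of its underside, z up.
- weight_block: Fixed light wooden block, 76 mm (x) by 140 mm (y) by 16 mm high, with two round pockets 10 mm deep (blue felt-lined floors, 6 mm above the bench): the large one 60 mm in diameter centred at x = 0, y = -30 mm, the small one 48 mm in diameter centred at x = 0, y = +36 mm. Origin at the centre of its underside, z up.
- scoop_tray: Fixed shallow open aluminium tray without dividers, 76 mm (x) by 156 mm (y) by 14 mm high, walls and floor 4 mm thick, inside 68 by 148 mm; its length is along y. Origin at the centre of its underside, z up.
- dish: Bystander: closed round dish, 92 mm in diameter, 18 mm high, loose, with a white lid; origin at the centre of its underside. Leave it alone.
- timer: Bystander: flat square white bench timer, 66 mm square and 22 mm high, loose; origin at the centre of its underside. Leave it alone.

How it is judged:
By the outcome, as a careful person would: the job done as asked, in the order asked, and still so for the second after the job is handed in, with the robot touching nothing.
It also fails if it takes over 125 s, if anything falls off the work surface, if the arm or the gripper's body presses on something with over 40 N, if the wrist force passes 120 N, or if a joint passes its speed limit or range.

## Working session

There is one attempt and no reset: what is moved stays moved. The work goes in short steps, Python scripts to look and compute and a tool call to move; the robot and the scene stay as the last step left them, time stands still between calls to the robot, and variables do not carry over. Pictures are saved under pics/ and viewed, and the job is handed in when it is done.

Besides the shell and the picture viewer there is one more tool, called after "Request:" as a command line: name --argument value ..., lists and objects as JSON in quotes. step_arm: Moves the arm, as the interface text tells. Its arguments: {"type":"object","properties":{"motion":{"type":"array","items":{"type":"array","items":{"type":"array","items":{"type":"number"}}}},"fingers":{"type":"number"},"squeeze":{"type":"number"}},"required":["motion"]}

```bash
ls; mkdir -p pics
cat > h.py <<'E'
import numpy as np, cv2
from station import get_obs, camera, ticket, ctrl
def snap(n,f):
    o=get_obs(); c=camera(n); cv2.imwrite('pics/'+f,cv2.cvtColor(c['pixels'],cv2.COLOR_RGB2BGR)); return o,c
E
python3 - <<'E'
from h import *
import pickle
for n in ('top','scene'):
    o,c=snap(n,n+'0.png'); print(n,{k:v for k,v in c.items() if k!='pixels'})
    pickle.dump(c,open(n+'0.pkl','wb'))
print(o); print(ctrl.hold_point_z,[a for a in dir(ctrl) if a[0]!='_'])
E
```

```text
pics
top {'fx': 524.678251747683, 'fy': 524.678251747683, 'cx': 308.9681818554079, 'cy': 242.1953876827468, 'extrinsics': array([[ 1.27559149e-02, -9.99916002e-01,  2.29706824e-03,
        -3.68196470e-03],
       [ 9.85164655e-01,  1.29608433e-02,  1.71121653e-01,
        -5.35623238e-01],
       [-1.71137051e-01,  8.01771984e-05,  9.85247230e-01,
        -1.22755664e+00],
       [ 0.00000000e+00,  0.00000000e+00,  0.00000000e+00,
         1.00000000e+00]])}
scene {'fx': 437.11271602175896, 'fy': 437.11271602175896, 'cx': 313.1814089775194, 'cy': 237.77490827938172, 'extrinsics': array([[ 0.79108236,  0.61156055, -0.01350485, -0.44786659],
       [-0.50883095,  0.67012991,  0.54038594,  0.25884438],
       [ 0.33952873, -0.4206181 ,  0.84130889, -1.24167055],
       [ 0.        ,  0.        ,  0.        ,  1.        ]])}
{'time_s': 0.05, 'qpos': array([ 1.21338629e+00,  3.00429565e-01,  1.52157430e+00, -1.94804565e-05,
        1.32068378e+00, -6.65988149e-02]), 'joint_vel': array([ 0.00026002, -0.00215251, -0.00231226, -0.00161128, -0.00094781,
        0.00260483]), 'tau': array([ 2.87098628e-04, -5.33225048e+01, -3.53694820e+01,  7.10334792e-02,
        2.36673444e-02, -6.83086637e-05]), 'ee_pos': array([0.15761868, 0.52666427, 0.20491198]), 'eef_rot': array([-1.62016469,  1.56970117, -1.91097109]), 'force': array([-0.10243816, -0.20775919,  0.37004235]), 'moment': array([ 0.00787566, -0.02064881, -0.03669012]), 'grip_width': 0.09401646291315108}
0.0188 ['MotionError', 'hold_point_z']
```

View pics/top0.png

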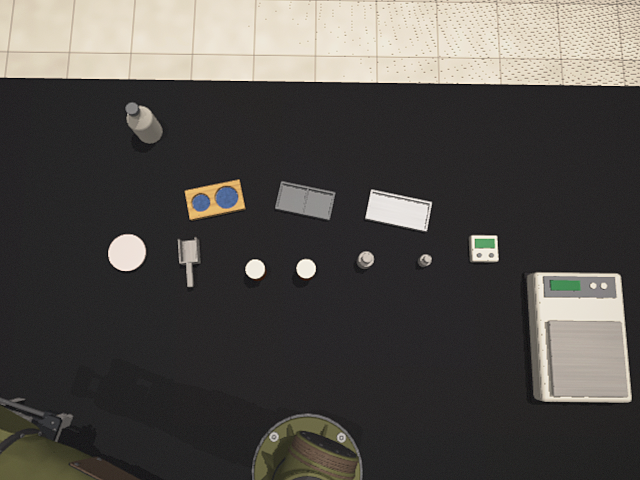

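View pics/scene0.png

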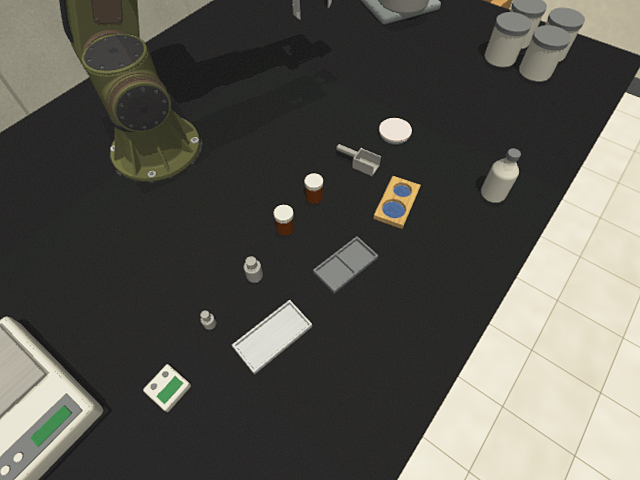

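The top view shows the block near (215,200), the rack at (306,200) and the tray at (399,210). The scoop is at (189,262), the jars at (255,269) and (306,268), the large weight at (365,260) and the small one at (425,260). I'll measure these next.

```bash
cat >> h.py <<'E'
def ray_plane(c,uv,z):
    E=c['extrinsics'];R=E[:3,:3];t=E[:3,3];C=-R.T@t
    uv=np.atleast_2d(uv).astype(float)
    d=np.stack([(uv[:,0]-c['cx'])/c['fx'],-(uv[:,1]-c['cy'])/c['fy'],-np.ones(len(uv))],1)@R
    return C[None]+d*((z-C[2])/d[:,2])[:,None]
def proj(c,p):
    E=c['extrinsics'];q=np.atleast_2d(p)@E[:3,:3].T+E[:3,3]
    return np.stack([c['cx']+c['fx']*q[:,0]/-q[:,2],c['cy']-c['fy']*q[:,1]/-q[:,2]],1)
E
python3 - <<'E'
from h import *
import pickle
c=pickle.load(open('top0.pkl','rb'));im=c['pixels']
hsv=cv2.cvtColor(im,cv2.COLOR_RGB2HSV)
m=(im.max(2)>75).astype(np.uint8); m[:150]=0; m[300:]=0; m[:,:90]=0; m[:,515:]=0
n,l,s,ce=cv2.connectedComponentsWithStats(m)
for i in range(1,n):
    if s[i,4]<25: continue
    mm=(l==i).astype(np.uint8)
    ct=max(cv2.findContours(mm,0,cv2.CHAIN_APPROX_NONE)[0],key=cv2.contourArea)
    # work in world
    z=.014
    P=ray_plane(c,ct[:,0],z)[:,:2]*1000
    r=cv2.minAreaRect(P.astype(np.float32))
    print(s[i],ce[i].round(1),'rect(mm,z14)',np.round(r[0],1),np.round(r[1],1),round(r[2],1))
big=cv2.resize(im[160:300,90:520],None,fx=1.85,fy=1.85,interpolation=cv2.INTER_CUBIC)
for k,(x,y) in enumerate([(160,225),(225,235),(335,225)]):
    pass
a=cv2.resize(im[230:300,160:330],None,fx=4.5,fy=4.5,interpolation=cv2.INTER_CUBIC)
b=cv2.resize(im[230:300,335:505],None,fx=4.5,fy=4.5,interpolation=cv2.INTER_CUBIC)
cv2.imwrite('pics/crop.png',cv2.cvtColor(np.vstack([a[:300],b[:300]]),cv2.COLOR_RGB2BGR))
E
```

```text
[ 184  179   62   42 1784] [214.3 199.4] rect(mm,z14) [648.1 243.5] [ 82.2 143.7] 12.8
[ 275  181   61   39 1566] [304.8 200.2] rect(mm,z14) [649.8  14.9] [142.1  74.5] 78.7
[ 365  189   67   43 1952] [398.4 209.8] rect(mm,z14) [ 627.2 -220.6] [159.   79.8] 78.5
[ 108  234   38   37 1140] [126.5 252.1] rect(mm,z14) [510.9 455.4] [90.3 92.7] 0.8
[469 235  30  27 779] [483.4 248.1] rect(mm,z14) [ 532.4 -430.7] [65.5 72.1] 0.8
[177 237  23  50 659] [188.6 256.4] rect(mm,z14) [488.4 298.9] [121.6  53.5] 6.5
[358 251  16  18 226] [365.3 259. ] rect(mm,z14) [ 499.6 -137.3] [37.2 42.7] 89.8
[419 254  13  13 124] [425.1 259.8] rect(mm,z14) [ 500.2 -284.7] [29.7 30.5] 88.5
[245 259  20  20 325] [254.7 268.6] rect(mm,z14) [473.6 136.8] [47.4 46.9] 1.6
[296 258  20  21 324] [305.7 268.2] rect(mm,z14) [476.5  11. ] [49.7 46.9] 0.6
```

View pics/crop.png

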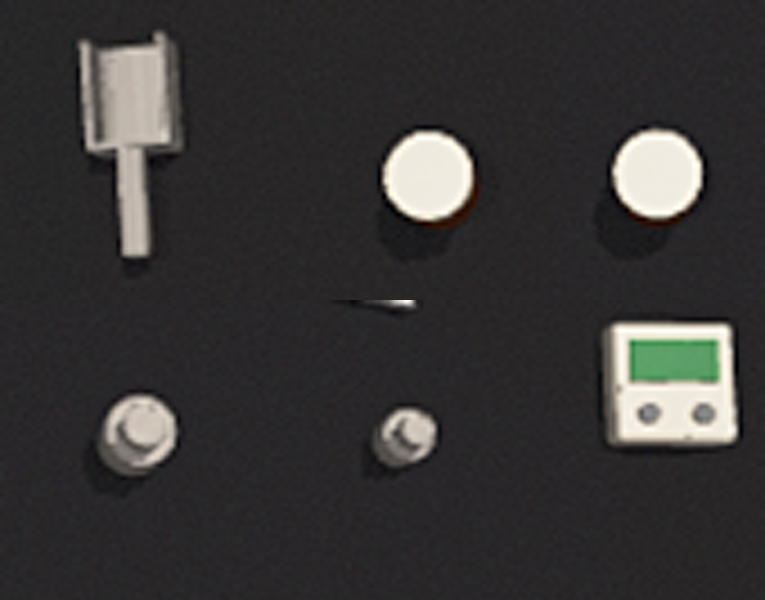

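Run:
```python
from h import *
import pickle
from scipy.spatial.transform import Rotation as Ro
o=get_obs(); print(Ro.from_euler('xyz',o['eef_rot']).as_matrix().round(3))
for nm in('top','scene'):
    c=pickle.load(open(nm+'0.pkl','rb'));im=c['pixels'];hsv=cv2.cvtColor(im,cv2.COLOR_RGB2HSV)
    E=c['extrinsics'];C=-E[:3,:3].T@E[:3,3];print(nm,C.round(3))
    # blue pockets
    b=cv2.inRange(hsv,(100,80,50),(130,255,255))
    n,l,s,ce=cv2.connectedComponentsWithStats(b)
    for i in range(1,n):
        if s[i,4]>60: print(' blue',s[i,4],ce[i].round(1),ray_plane(c,ce[i],.006).round(4))
    # lids: bright low-sat
    w=((hsv[...,2]>200)&(hsv[...,1]<40)).astype(np.uint8)
    n,l,s,ce=cv2.connectedComponentsWithStats(w)
    for i in range(1,n):
        if 100<s[i,4]<2500:
            ct=max(cv2.findContours((l==i).astype(np.uint8),0,cv2.CHAIN_APPROX_NONE)[0],key=cv2.contourArea)
            P=ray_plane(c,ct[:,0],.068)[:,:2]*1000
            (x,y),r=cv2.minEnclosingCircle(P.astype(np.float32)); print(' white',s[i],'circ z68',round(x,1),round(y,1),round(r,1), ray_plane(c,ce[i],.068).round(4)[0])
c=pickle.load(open('top0.pkl','rb'))
print('knobL',ray_plane(c,[366.5,258.4],.070).round(4),'knobS',ray_plane(c,[425.5,259],.054).round(4))
c=pickle.load(open('scene0.pkl','rb'))
im=c['pixels']
def cr(x,y,w,h,k): return cv2.resize(im[y:y+h,x:x+w],None,fx=k,fy=k,interpolation=cv2.INTER_CUBIC)
cv2.imwrite('pics/crop2.png',cv2.cvtColor(np.vstack([np.hstack([cr(230,250,40,40,7),cr(190,300,40,40,7)]),np.hstack([cr(305,135,80,40,7)])]),cv2.COLOR_RGB2BGR))
```

```text
[[-0.     0.287  0.958]
 [-0.001  0.958 -0.287]
 [-1.    -0.001 -0.   ]]
top [0.318 0.003 1.301]
 blue 340 [226.5 197.3] [[0.6556 0.2143 0.006 ]]
 blue 207 [200.9 202.5] [[0.6411 0.2789 0.006 ]]
 white [  0   0  12  51 467] circ z68 1087.8 797.1 71.4 [1.0918 0.7923 0.068 ]
 white [ 498    4   62   55 2333] circ z68 1090.2 -551.3 104.2 [ 1.0858 -0.5488  0.068 ]
 white [ 559    5   62   54 1870] circ z68 1088.8 -707.1 101.4 [ 1.0843 -0.7041  0.068 ]
 white [620  20  20  39 316] circ z68 1069.5 -810.5 54.7 [ 1.0636 -0.8099  0.068 ]
 white [   6   53   62   24 1142] circ z68 978.5 698.1 79.9 [0.9781 0.6987 0.068 ]
 white [  68   54   62   25 1423] circ z68 980.2 541.5 80.9 [0.9787 0.5406 0.068 ]
 white [ 130   54   61   25 1423] circ z68 979.3 385.3 80.6 [0.9786 0.3849 0.068 ]
 white [ 192   55   61   25 1455] circ z68 979.1 228.8 80.9 [0.9787 0.2284 0.068 ]
 white [ 254   56   61   25 1442] circ z68 978.6 71.9 81.4 [0.9787 0.0724 0.068 ]
 white [ 316   57   60   25 1462] circ z68 979.4 -83.8 81.4 [ 0.9784 -0.0839  0.068 ]
 white [ 378   58   60   25 1374] circ z68 977.5 -240.7 81.4 [ 0.
[... 819 characters left out ...]
[[0.6417 0.2786 0.006 ]]
 blue 262 [393.2 209.5] [[0.6563 0.2139 0.006 ]]
 white [380 118  31  22 545] circ z68 534.3 401.7 42.3 [0.5348 0.4008 0.068 ]
 white [500 166  18  12 128] circ z68 837.7 444.8 26.4 [0.8441 0.4406 0.068 ]
 white [305 174  18  14 197] circ z68 469.5 128.0 22.4 [0.4698 0.1277 0.068 ]
 white [274 205  19  15 230] circ z68 472.1 7.9 22.1 [0.4721 0.0076 0.068 ]
 white [ 233  300   78   72 2242] circ z68 645.5 -235.2 79.6 [ 0.6478 -0.24    0.068 ]
 white [144 365  45  45 638] circ z68 555.1 -432.4 40.5 [ 0.5522 -0.4339  0.068 ]
 white [566 458  42  22 486] circ z68 1223.0 -108.4 33.7 [ 1.2149 -0.1016  0.068 ]
knobL [[ 0.4943 -0.1335  0.07  ]] knobS [[ 0.497 -0.277  0.054]]
```

View pics/crop2.png

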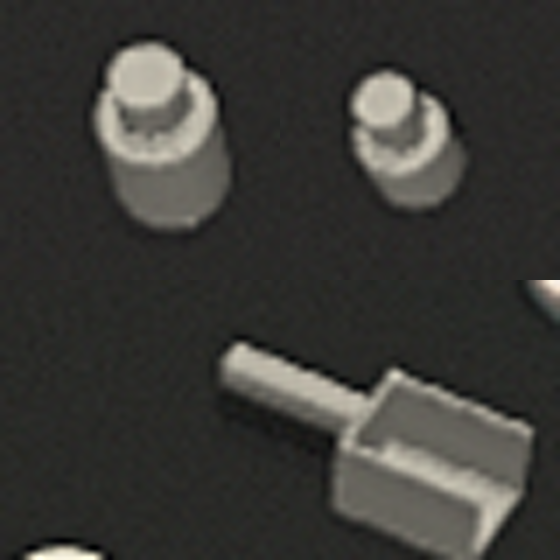

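Run:
```python
from h import *
import pickle
t=pickle.load(open('top0.pkl','rb'));c=pickle.load(open('scene0.pkl','rb'))
print('scene knobL',ray_plane(c,[250.6,260.2],.070).round(4),'knobS',ray_plane(c,[204.6,313.8],.054).round(4))
# scoop: crop2 px -> (x/7+305, (y-280)/7+135)
f=lambda x,y:(x/7+305-.43,(y-280)/7+135-.43)
g=lambda x,y:(x/4.5+160-.4,y/4.5+230-.4)
print('scene handle end/junction/bowl tip L/R top', ray_plane(c,[f(228,358),f(360,405),f(398,373),f(530,430),f(340,450),f(470,520)],.036).round(4))
print('top handle end, junction, bowl tips', ray_plane(t,[g(135,250),g(131,148),g(84,41),g(160,35),g(90,150),g(182,146)],.036).round(4))
for nm,cc in(('top',t),('scene',c)):
  im=cc['pixels']
  for name,uv in(('rack',(290,195) if nm=='top' else (335,270)),('tray',(399,210) if nm=='top' else (272,337))):
    m=(im.max(2)>75).astype(np.uint8)
    n,l=cv2.connectedComponents(m); mm=(l==l[uv[1],uv[0]]).astype(np.uint8)
    ct=max(cv2.findContours(mm,0,cv2.CHAIN_APPROX_NONE)[0],key=cv2.contourArea)
    P=ray_plane(cc,ct[:,0],.014)[:,:2]*1000
    r=cv2.minAreaRect(P.astype(np.float32)); C=-cc['extrinsics'][:3,:3].T@cc['extrinsics'][:3,3]
    ctr=np.array(r[0]); d=(C[:2]*1000-ctr)/ (C[2]*1000)*14
    print(nm,name,np.round(r,1) if 0 else r,'corrected',(ctr-d/2).round(1))
```

```text
scene knobL [[ 0.4998 -0.1364  0.07  ]] knobS [[ 0.5019 -0.2839  0.054 ]]
scene handle end/junction/bowl tip L/R top [[0.4298 0.2834 0.036 ]
 [0.4846 0.2937 0.036 ]
 [0.4868 0.3163 0.036 ]
 [0.5435 0.3218 0.036 ]
 [0.4918 0.2701 0.036 ]
 [0.5504 0.2704 0.036 ]]
top handle end, junction, bowl tips [[0.4285 0.2898 0.036 ]
 [0.4835 0.2948 0.036 ]
 [0.5418 0.3234 0.036 ]
 [0.5457 0.2822 0.036 ]
 [0.4821 0.3168 0.036 ]
 [0.485  0.2673 0.036 ]]
top rack ((649.8300170898438, 14.884078979492188), (142.12367248535156, 74.46084594726562), 78.71600341796875) corrected [651.6  14.9]
top tray ((627.1793823242188, -220.6239013671875), (158.98036193847656, 79.82290649414062), 78.51313018798828) corrected [ 628.8 -221.8]
scene rack ((652.6785278320312, 11.941276550292969), (142.03497314453125, 76.09719848632812), 78.63578033447266) corrected [650.7  15.3]
scene tray ((630.746826171875, -223.4564971923828), (158.56472778320312, 81.70956420898438), 78.41938781738281) corrected [ 628.6 -221.9]
```

Request:
step_arm --motion '[[[0,0,0,10.6,0,0],[0,0,0,10.6,0,0],[0,0,0,10.6,0,0],[0,0,0,10.6,0,0],[0,0,0,10.6,0,0],[0,0,0,10.6,0,0],[0,0,0,10.6,0,0],[0,0,0,10.6,0,0],[0,0,0,0,0,0]]]'

```text
time_s: 1.23
ee_pos: [0.1576, 0.5268, 0.2052]
eef_rot: [-0.179, 1.57, -1.948]
force: [0.4, -0.2, -0.5]
grip_width: 0.0945
```

```bash
cat > go.py <<'E'
import sys
from h import *
from scipy.spatial.transform import Rotation as Ro
o=get_obs();R=Ro.from_euler('xyz',o['eef_rot']).as_matrix();p=o['ee_pos']
print('t',round(o['time_s'],2),'p',p.round(4),'yaw',round(np.degrees(np.arctan2(R[1,1],R[0,1])),2),'w',round(o['grip_width'],4),'F',o['force'].round(1),'q',o['qpos'].round(2))
a=list(map(float,sys.argv[1:]))
if a: print('delta tool mm',(R.T@(np.array(a[:3])-p)*1000).round(1))
E
python3 go.py .468 .129 .15
```

```text
t 1.23 p [0.1576 0.5268 0.2052] yaw -11.4 w 0.0945 F [ 0.4 -0.2 -0.5] q [1.21 0.3  1.52 0.   1.32 1.41]
delta tool mm [ 55.3 382.8 328.6]
```

Request:
step_arm --motion '[[[0.0055,0.0383,0.0329,0,0,0],[0.0055,0.0383,0.0329,0,0,0],[0.0055,0.0383,0.0329,0,0,0],[0.0055,0.0383,0.0329,0,0,0],[0.0055,0.0383,0.0329,0,0,0],[0.0055,0.0383,0.0329,0,0,0],[0.0055,0.0383,0.0329,0,0,0],[0.0055,0.0383,0.0329,0,0,0],[0.0055,0.0383,0.0329,0,0,0],[0.0055,0.0383,0.0329,0,0,0],[0,0,0,0,0,0],[0,0,0,0,0,0]]]'

```text
time_s: 2.72
ee_pos: [0.4673, 0.1286, 0.1503]
eef_rot: [-1.432, 1.57, 3.082]
force: [-0.5, 0.7, 0.2]
grip_width: 0.0941
```

```bash
python3 go.py .468 .129 .039; python3 -c "
from h import *
o,c=snap('wrist','w1.png'); print({k:v for k,v in c.items() if k!='pixels'})"
```

```text
t 2.73 p [0.4673 0.1286 0.1503] yaw -11.32 w 0.0941 F [-0.5  0.7  0.2] q [0.19 0.21 1.77 0.   1.16 0.39]
delta tool mm [111.3   0.6  -0.5]
{'fx': 371.64829954431775, 'fy': 371.64829954431775, 'cx': 318.27488331243484, 'cy': 234.32975604112247, 'T_tool_cam': array([[-2.78566592e-04,  2.44974005e-01, -9.69529607e-01,
        -1.79105106e-01],
       [ 9.99999961e-01,  6.01479848e-05, -2.72123602e-04,
         3.72053348e-04],
       [-8.34795643e-06, -9.69529645e-01, -2.44974012e-01,
        -7.09365752e-02],
       [ 0.00000000e+00,  0.00000000e+00,  0.00000000e+00,
         1.00000000e+00]])}
```

View pics/w1.png

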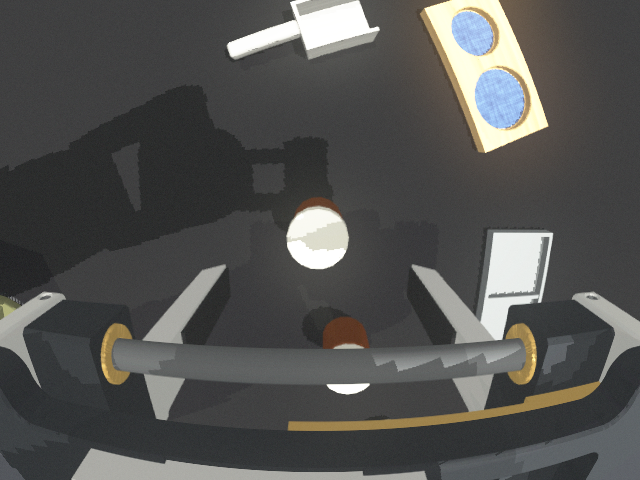

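The wrist image shows the first jar's lid centred near (318,238), between the fingertips at (218,268) and (420,268). I'll cast that ray to the lid height.

```bash
cat >> h.py <<'E'
def wray(o,c,uv,z):
    from scipy.spatial.transform import Rotation as Ro
    R=Ro.from_euler('xyz',o['eef_rot']).as_matrix();T=c['T_tool_cam']
    x=(uv[0]-c['cx']);y=(uv[1]-c['cy']);r=np.hypot(x,y);th=r/c['fx']
    d=np.array([np.sin(th)*x/r,-np.sin(th)*y/r,-np.cos(th)])
    C=o['ee_pos']+R@T[:3,3]; d=R@T[:3,:3]@d
    return C+d*(z-C[2])/d[2]
E
python3 - <<'E'
from h import *
o,c=snap('wrist','w1b.png')
for uv,z in [((318,238.5),.068),((500,98),.006),((473,32),.006),((347,392),.068)]: print(uv,wray(o,c,uv,z).round(4))
E
```

```text
(318, 238.5) [0.4678 0.1307 0.068 ]
(500, 98) [0.657  0.2135 0.006 ]
(473, 32) [0.6428 0.2788 0.006 ]
(347, 392) [ 0.4653 -0.0107  0.068 ]
```

Request:
step_arm --motion '[[[0.03,0.0003,-0.001,0,0,0],[0.03,0,0,0,0,0],[0.03,0,0,0,0,0],[0.0213,0,0,0,0,0],[0,0,0,0,0,0],[0,0,0,0,0,0]]]'

```text
time_s: 3.58
ee_pos: [0.4685, 0.1298, 0.0402]
eef_rot: [1.974, 1.57, 0.205]
force: [0.6, 0.7, 2.1]
grip_width: 0.0939
```

Request:
step_arm --motion '[[[0,0,0,0,0,0],[0,0,0,0,0,0],[0,0,0,0,0,0],[0,0,0,0,0,0],[0,0,0,0,0,0],[0,0,0,0,0,0]]]' --fingers 0.03 --squeeze 15

```text
time_s: 4.32
ee_pos: [0.4681, 0.1293, 0.0391]
eef_rot: [-1.023, 1.571, -2.793]
force: [-0.1, 0.4, 0.3]
grip_width: 0.0458
```

Request:
step_arm --motion '[[[-0.02,0,0,0,0,0],[-0.03,0,0,0,0,0],[-0.03,0,0,0,0,0],[-0.03,0,0,0,0,0],[0,0,0,0,0,0]]]'

```text
time_s: 4.95
ee_pos: [0.469, 0.1294, 0.1507]
eef_rot: [1.965, 1.567, 0.194]
force: [0.3, -0.8, -1.4]
grip_width: 0.0458
```

```bash
python3 go.py .6577 .0483 .15; python3 -c "
from h import *
o,c=snap('wrist','w2.png')"
```

```text
t 4.95 p [0.469  0.1294 0.1507] yaw -11.46 w 0.0458 F [ 0.3 -0.8 -1.4] q [ 0.19  0.21  1.77 -0.    1.16  0.39]
delta tool mm [  1.3 201.1  42. ]
```

View pics/w2.png

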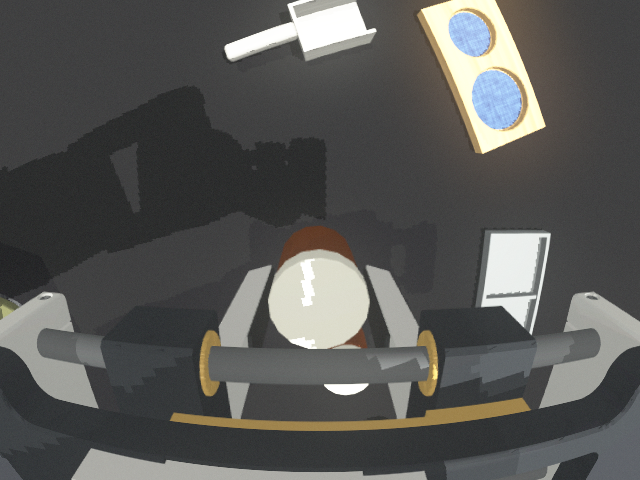

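The jar is held upright, with its lid at (318,300), and the grip width of 45.8 mm matches the lid.

Request:
step_arm --motion '[[[0,0.0151,0.004,0,0,0],[0,0.03,0.006,0,0,0],[0,0.032,0.007,0,0,0],[0,0.032,0.007,0,0,0],[0,0.032,0.007,0,0,0],[0,0.03,0.006,0,0,0],[0,0.02,0.003,0,0,0],[0,0.01,0.002,0,0,0],[0,0,0,0,0,0],[0,0,0,0,0,0]]]'

```text
time_s: 6.25
ee_pos: [0.6565, 0.0484, 0.1489]
eef_rot: [-1.462, 1.57, 3.05]
force: [0.3, -0.0, -1.2]
grip_width: 0.0457
```

```bash
python3 go.py .6577 .0483 .0435; python3 -c "
from h import *
o,c=snap('wrist','w3.png')"
```

```text
t 6.25 p [0.6565 0.0484 0.1489] yaw -11.45 w 0.0457 F [ 0.3 -0.  -1.2] q [0.02 0.59 1.24 0.   1.31 0.22]
delta tool mm [105.4   1.3  -0.2]
```

View pics/w3.png

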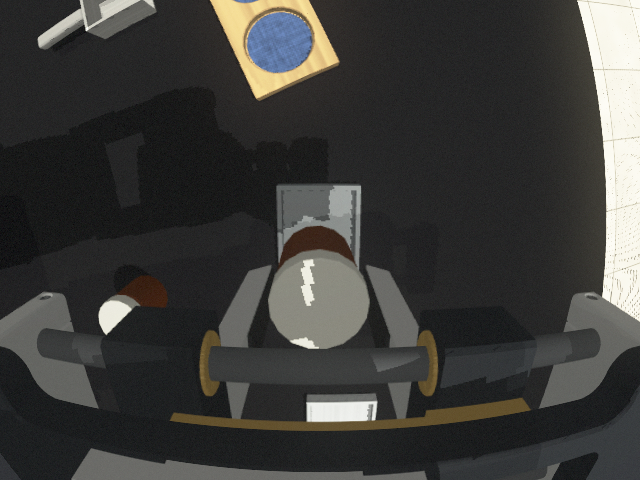

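The jar's lid (318) lines up with the rack centreline (319). Lowering it now.

Request:
step_arm --motion '[[[0.03,0.0008,0,0,0,0],[0.03,0,0,0,0,0],[0.025,0,0,0,0,0],[0.013,0,0,0,0,0],[0.0074,0,0,0,0,0],[0,0,0,0,0,0],[0,0,0,0,0,0]]]'

```text
time_s: 7.18
ee_pos: [0.6581, 0.048, 0.0447]
eef_rot: [1.788, 1.57, 0.017]
force: [0.1, -0.2, -1.6]
grip_width: 0.0458
```

```bash
python3 go.py .6577 .0483 .0435
```

```text
t 7.17 p [0.6581 0.048  0.0447] yaw -11.46 w 0.0458 F [ 0.1 -0.2 -1.6] q [ 0.02  0.7   1.32 -0.    1.12  0.22]
delta tool mm [ 1.2 -0.4 -0.2]
```

Request:
step_arm --motion '[[[0.0015,0,0,0,0,0],[0,0,0,0,0,0],[0,0,0,0,0,0]]]'

```text
time_s: 7.55
ee_pos: [0.6581, 0.048, 0.0431]
eef_rot: [1.801, 1.57, 0.03]
force: [-0.5, -0.2, 5.8]
grip_width: 0.0457
```

Request:
step_arm --motion '[[[0,0,0,0,0,0],[0,0,0,0,0,0],[0,0,0,0,0,0],[0,0,0,0,0,0]]]' --fingers 0.075

```text
time_s: 8.05
ee_pos: [0.6577, 0.048, 0.0421]
eef_rot: [-1.203, 1.571, -2.974]
force: [-0.0, -0.3, -0.4]
grip_width: 0.0747
```

Request:
step_arm --motion '[[[-0.02,0,0,0,0,0],[-0.04,0,0,0,0,0],[-0.045,0,0,0,0,0],[0,0,0,0,0,0]]]' --fingers 0.094

```text
time_s: 8.55
ee_pos: [0.6594, 0.0481, 0.1528]
eef_rot: [1.791, 1.563, 0.02]
force: [-0.4, 0.4, -0.3]
grip_width: 0.0942
```

```bash
python3 go.py .470 .0088 .15
```

```text
t 8.55 p [0.6594 0.0481 0.1528] yaw -11.46 w 0.0942 F [-0.4  0.4 -0.3] q [0.02 0.59 1.24 0.   1.31 0.22]
delta tool mm [   1.3 -177.8   76.1]
```

Request:
step_arm --motion '[[[0,-0.025,0.0107,0,0,0],[0,-0.03,0.013,0,0,0],[0,-0.03,0.013,0,0,0],[0,-0.03,0.013,0,0,0],[0,-0.03,0.013,0,0,0],[0,-0.02,0.009,0,0,0],[0,-0.012,0.0045,0,0,0],[0,0,0,0,0,0],[0,0,0,0,0,0]]]'

```text
time_s: 9.68
ee_pos: [0.4697, 0.0086, 0.1473]
eef_rot: [1.756, 1.571, -0.014]
force: [0.2, -0.2, -0.5]
grip_width: 0.094
```

```bash
python3 go.py .470 .0088 .039; python3 -c "
from h import *
o,c=snap('wrist','w4.png')
im=c['pixels'];hsv=cv2.cvtColor(im,cv2.COLOR_RGB2HSV)
m=((hsv[...,2]>150)&(hsv[...,1]<50)).astype(np.uint8);n,l,s,ce=cv2.connectedComponentsWithStats(m)
for i in range(1,n):
  if s[i,4]>500: print(s[i],ce[i].round(1),wray(o,c,ce[i],.068).round(4))"
```

```text
t 9.68 p [0.4697 0.0086 0.1473] yaw -11.46 w 0.094 F [ 0.2 -0.2 -0.5] q [-0.06  0.18  1.81  0.    1.15  0.14]
delta tool mm [108.3   0.2  -0.3]
[448   0  75  22 909] [479.    7.1] [0.6237 0.1617 0.068 ]
[ 468  104   99  153 9501] [511.  180.3] [0.6241 0.0265 0.068 ]
[ 286  208   64   64 3181] [317.7 239.5] [0.4701 0.0103 0.068 ]
[   0  245   66  142 2010] [ 25.4 320. ] [ 0.1621 -0.0148  0.068 ]
[ 143  265   83   79 2108] [183.7 307.6] [ 0.3533 -0.024   0.068 ]
[ 412  265   92   79 2253] [455.7 309.3] [ 0.5675 -0.0692  0.068 ]
[ 572  292   68   91 1875] [612.5 325. ] [ 0.7485 -0.1402  0.068 ]
[ 144  374   41   46 1094] [162.4 392.8] [ 0.2988 -0.1063  0.068 ]
[ 453  374   40   40 1152] [472.  392.4] [ 0.5811 -0.1628  0.068 ]
[360 382  36  22 537] [380.2 391.3] [ 0.4961 -0.135   0.068 ]
[  71  448  356   32 4669] [202.6 471.1] [ 0.2969 -0.219   0.068 ]
```

View pics/w4.png

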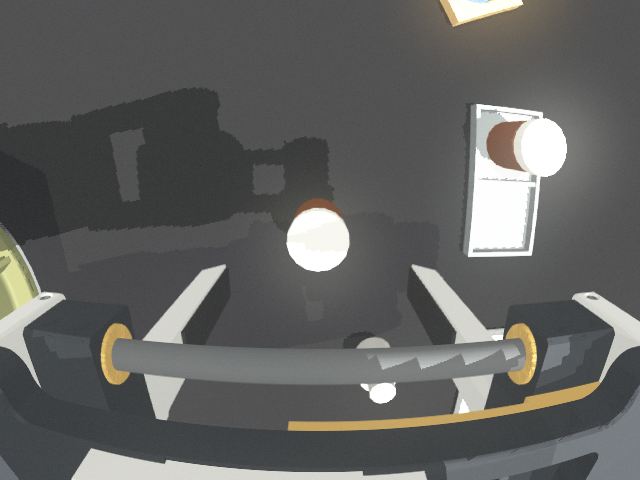

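The first jar stands in the far bay at (520,145). The second jar's lid is at (318,240), or (0.470, 0.010) in the world, which agrees with the earlier measurement.

Request:
step_arm --motion '[[[0.03,0.0002,-0.001,0,0,0],[0.03,0,0,0,0,0],[0.03,0,0,0,0,0],[0.018,0,0,0,0,0],[0,0,0,0,0,0],[0,0,0,0,0,0]]]'

```text
time_s: 10.48
ee_pos: [0.4701, 0.0094, 0.0399]
eef_rot: [1.677, 1.57, -0.093]
force: [0.3, -0.2, -0.2]
grip_width: 0.0938
```

Request:
step_arm --motion '[[[0,0,0,0,0,0],[0,0,0,0,0,0],[0,0,0,0,0,0],[0,0,0,0,0,0],[0,0,0,0,0,0],[0,0,0,0,0,0]]]' --fingers 0.03 --squeeze 15

```text
time_s: 11.22
ee_pos: [0.4695, 0.0094, 0.0393]
eef_rot: [1.712, 1.571, -0.059]
force: [0.8, -0.4, 0.0]
grip_width: 0.0455
```

Request:
step_arm --motion '[[[-0.02,0,0,0,0,0],[-0.03,0,0,0,0,0],[-0.03,0,0,0,0,0],[-0.03,0,0,0,0,0],[0,0,0,0,0,0],[0,0,0,0,0,0]]]'

```text
time_s: 11.98
ee_pos: [0.469, 0.0095, 0.1481]
eef_rot: [-1.431, 1.569, 3.082]
force: [0.0, -0.6, -2.4]
grip_width: 0.0459
```

```bash
python3 go.py .6443 -.0183 .15
```

```text
t 11.97 p [0.469  0.0095 0.1481] yaw -11.46 w 0.0459 F [ 0.  -0.6 -2.4] q [-0.06  0.18  1.81  0.    1.15  0.14]
delta tool mm [ -2.2 177.4  -7.6]
```

Request:
step_arm --motion '[[[-0.002,0.0154,-0.001,0,0,0],[0,0.03,-0.0015,0,0,0],[0,0.032,-0.0015,0,0,0],[0,0.032,-0.0015,0,0,0],[0,0.03,-0.001,0,0,0],[0,0.025,-0.0011,0,0,0],[0,0.013,0,0,0,0],[0,0,0,0,0,0],[0,0,0,0,0,0]]]'

```text
time_s: 13.1
ee_pos: [0.6441, -0.0183, 0.1502]
eef_rot: [-1.421, 1.569, 3.091]
force: [1.5, 0.3, -1.1]
grip_width: 0.0456
```

```bash
python3 go.py .6443 -.0183 .0435; python3 -c "
from h import *
o,c=snap('wrist','w5.png')"
```

```text
t 13.1 p [ 0.6441 -0.0183  0.1502] yaw -11.46 w 0.0456 F [ 1.5  0.3 -1.1] q [-0.09  0.56  1.29 -0.    1.3   0.11]
delta tool mm [106.7   0.3  -0. ]
```

View pics/w5.png

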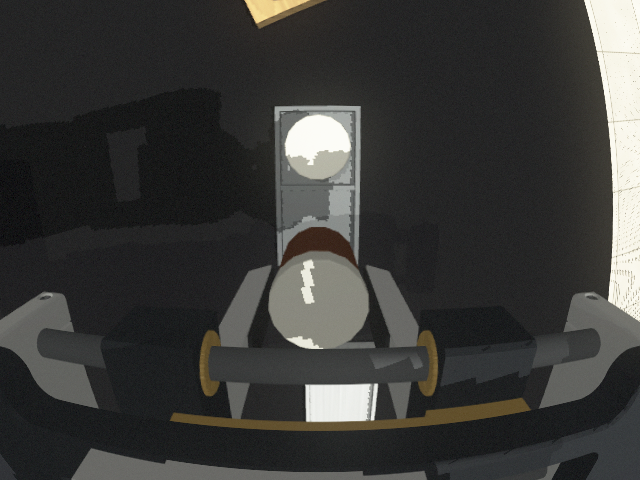

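The first jar, lid at (318,147), stands upright in its bay. The held jar is centred on the rack, so I'll lower it.

Request:
step_arm --motion '[[[0.03,0.0003,0,0,0,0],[0.03,0,0,0,0,0],[0.025,0,0,0,0,0],[0.013,0,0,0,0,0],[0.008,0,0,0,0,0],[0.001,0,0,0,0,0],[0,0,0,0,0,0]]]'

```text
time_s: 14.02
ee_pos: [0.6455, -0.0185, 0.045]
eef_rot: [1.663, 1.57, -0.108]
force: [0.5, -0.4, -1.9]
grip_width: 0.0456
```

```bash
python3 go.py .6443 -.0183 .0435
```

```text
t 14.03 p [ 0.6455 -0.0185  0.045 ] yaw -11.46 w 0.0456 F [ 0.5 -0.4 -1.9] q [-0.09  0.67  1.37 -0.    1.1   0.11]
delta tool mm [ 1.5 -1.2  0.1]
```

Request:
step_arm --motion '[[[0.001,0,0,0,0,0],[0,0,0,0,0,0],[0,0,0,0,0,0],[0,0,0,0,0,0]]]'

```text
time_s: 14.52
ee_pos: [0.6452, -0.0185, 0.0433]
eef_rot: [1.237, 1.571, -0.534]
force: [0.6, 0.2, -0.8]
grip_width: 0.0453
```

Request:
step_arm --motion '[[[0,0,0,0,0,0],[0,0,0,0,0,0],[0,0,0,0,0,0],[0,0,0,0,0,0]]]' --fingers 0.075

```text
time_s: 15.02
ee_pos: [0.6452, -0.0184, 0.0433]
eef_rot: [1.721, 1.571, -0.05]
force: [-0.4, 0.3, -0.2]
grip_width: 0.0748
```

Request:
step_arm --motion '[[[-0.02,0,0,0,0,0],[-0.04,0,0,0,0,0],[-0.045,0,0,0,0,0],[0,0,0,0,0,0],[0,0,0,0,0,0]]]' --fingers 0.08

```text
time_s: 15.65
ee_pos: [0.645, -0.0184, 0.1484]
eef_rot: [1.689, 1.571, -0.081]
force: [1.4, 0.3, -0.4]
grip_width: 0.0798
```

```bash
python3 go.py .497 -.135 .15
```

```text
t 15.65 p [ 0.645  -0.0184  0.1484] yaw -11.46 w 0.0798 F [ 1.4  0.3 -0.4] q [-0.09  0.56  1.29  0.    1.29  0.11]
delta tool mm [  -1.6 -121.8  143.7]
```

Request:
step_arm --motion '[[[-0.0015,-0.0188,0.0227,0,0,0],[0,-0.025,0.03,0,0,0],[0,-0.025,0.03,0,0,0],[0,-0.025,0.03,0,0,0],[0,-0.018,0.02,0,0,0],[0,-0.01,0.011,0,0,0],[0,0,0,0,0,0],[0,0,0,0,0,0]]]'

```text
time_s: 16.65
ee_pos: [0.4977, -0.1346, 0.1495]
eef_rot: [-2.18, 1.571, 2.333]
force: [0.4, -0.6, 0.4]
grip_width: 0.0802
```

```bash
python3 go.py .497 -.135 .05; python3 -c "
from h import *
o,c=snap('wrist','w6.png')
print(o['ee_pos'])"
```

```text
t 16.65 p [ 0.4977 -0.1346  0.1495] yaw -11.44 w 0.0802 F [ 0.4 -0.6  0.4] q [-0.34  0.28  1.68  0.    1.18 -0.14]
delta tool mm [99.5 -0.6  0.5]
[ 0.49771626 -0.13463993  0.14954709]
```

View pics/w6.png

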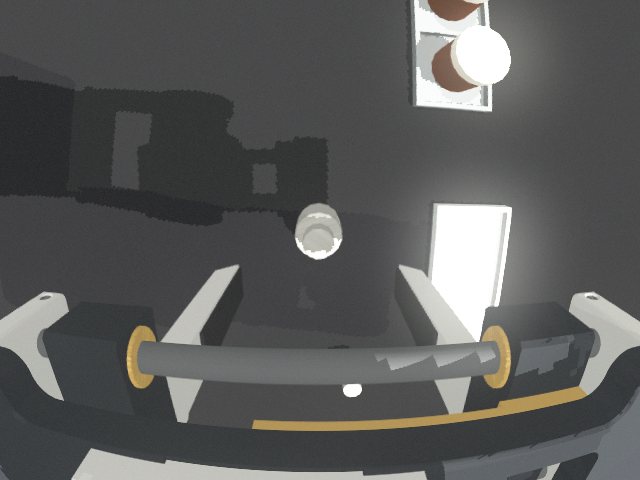

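The second jar is upright in its own bay at (465,65). The large weight's knob is at about (319,239), and the small one's knob is partly visible at (352,390).

Run:
```python
from h import *
o,c=snap('wrist','w6b.png')
for uv,z in [((319,240),.07),((352,390),.054)]: print(wray(o,c,uv,z).round(4))
im=c['pixels'][190:280,270:370];cv2.imwrite('pics/w6c.png',cv2.cvtColor(cv2.resize(im,None,fx=6,fy=6),4))
```

```text
[ 0.499  -0.1334  0.07  ]
[ 0.4996 -0.2834  0.054 ]
```

View pics/w6c.png

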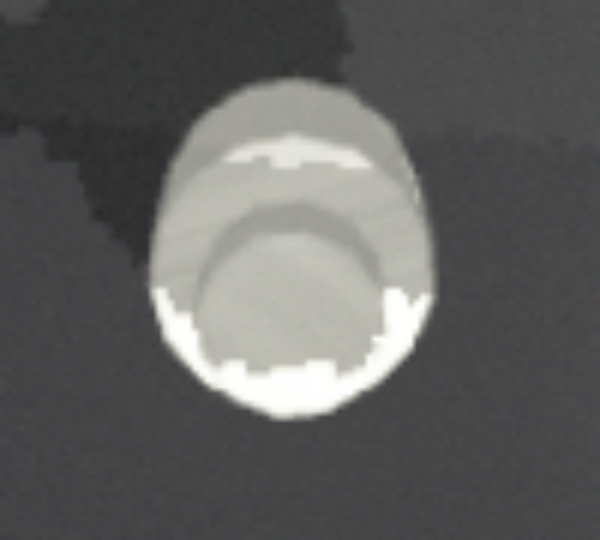

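Request:
step_arm --motion '[[[0.03,0.001,0.0007,0,0,0],[0.03,0,0,0,0,0],[0.025,0,0,0,0,0],[0.0115,0,0,0,0,0],[0.003,0,0,0,0,0],[0,0,0,0,0,0],[0,0,0,0,0,0]]]'

```text
time_s: 17.62
ee_pos: [0.4985, -0.1361, 0.051]
eef_rot: [1.45, 1.569, -0.321]
force: [-0.2, -1.0, -0.2]
grip_width: 0.0802
```

```bash
python3 go.py .4985 -.1355 .05
```

```text
t 17.62 p [ 0.4985 -0.1361  0.051 ] yaw -11.46 w 0.0802 F [-0.2 -1.  -0.2] q [-0.34  0.41  1.76  0.    0.96 -0.14]
delta tool mm [ 1.  -0.1 -0.6]
```

Request:
step_arm --motion '[[[0,0,0,0,0,0],[0,0,0,0,0,0],[0,0,0,0,0,0],[0,0,0,0,0,0],[0,0,0,0,0,0],[0,0,0,0,0,0]]]' --fingers 0.01 --squeeze 45

```text
time_s: 18.38
ee_pos: [0.498, -0.136, 0.0502]
eef_rot: [-1.59, 1.571, 2.922]
force: [-1.8, -0.7, -0.9]
grip_width: 0.0232
```

Request:
step_arm --motion '[[[-0.01,0,0,0,0,0],[-0.02,0,0,0,0,0],[-0.03,0,0,0,0,0],[-0.03,0,0,0,0,0],[-0.01,0,0,0,0,0],[0,0,0,0,0,0],[0,0,0,0,0,0]]]'

```text
time_s: 19.25
ee_pos: [0.4975, -0.1358, 0.149]
eef_rot: [-1.7, 1.569, 2.812]
force: [0.1, -0.1, -5.1]
grip_width: 0.023
```

```bash
python3 go.py .656 .214 .15; python3 -c "
from h import *
o,c=snap('wrist','w7.png')"
```

```text
t 19.25 p [ 0.4975 -0.1358  0.149 ] yaw -11.46 w 0.023 F [ 0.1 -0.1 -5.1] q [-0.34  0.28  1.68 -0.    1.18 -0.14]
delta tool mm [  -1.1   85.8 -374.3]
```

View pics/w7.png

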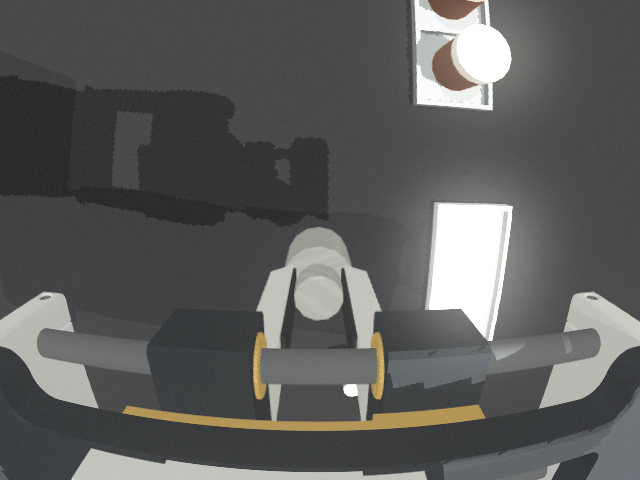

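The large weight is held by its knob at (319,292), and the force reading of 5 N matches its weight.

Request:
step_arm --motion '[[[-0.001,0.0048,-0.0203,0,0,0],[0,0.009,-0.04,0,0,0],[0,0.009,-0.04,0,0,0],[0,0.009,-0.04,0,0,0],[0,0.009,-0.04,0,0,0],[0,0.009,-0.04,0,0,0],[0,0.009,-0.04,0,0,0],[0,0.009,-0.04,0,0,0],[0,0.008,-0.034,0,0,0],[0,0.006,-0.025,0,0,0],[0,0.004,-0.015,0,0,0],[0,0,0,0,0,0]]]'

```text
time_s: 20.8
ee_pos: [0.6562, 0.2145, 0.1495]
eef_rot: [-1.138, 1.569, -2.908]
force: [-0.5, 0.0, -6.2]
grip_width: 0.0234
```

Request:
step_arm --motion '[[[0,0,0,0,0,0],[0,0,0,0,0,0]]]'

```text
time_s: 21.05
ee_pos: [0.6564, 0.2131, 0.1512]
eef_rot: [-0.769, 1.571, -2.541]
force: [1.0, 0.4, -4.5]
grip_width: 0.0229
```

```bash
python3 go.py .656 .214 .0575; python3 -c "
from h import *
o,c=snap('wrist','w8.png')"
```

```text
t 21.05 p [0.6564 0.2131 0.1512] yaw -11.5 w 0.0229 F [ 1.   0.4 -4.5] q [ 0.26  0.66  1.12 -0.    1.36  0.46]
delta tool mm [93.7 -0.6 -0.8]
```

View pics/w8.png

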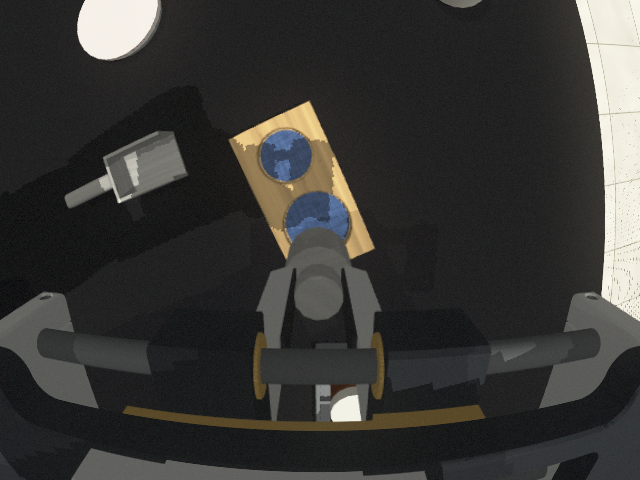

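The large pocket (318,220) sits directly under the weight, so I'll lower it.

Request:
step_arm --motion '[[[0.025,-0.0005,-0.0008,0,0,0],[0.03,0,0,0,0,0],[0.02,0,0,0,0,0],[0.01,0,0,0,0,0],[0.0075,0,0,0,0,0],[0,0,0,0,0,0],[0,0,0,0,0,0]]]'

```text
time_s: 21.98
ee_pos: [0.6566, 0.2148, 0.0596]
eef_rot: [2.032, 1.57, 0.261]
force: [0.0, -0.3, -4.8]
grip_width: 0.0232
```

```bash
python3 go.py .656 .214 .0565
```

```text
t 21.98 p [0.6566 0.2148 0.0596] yaw -11.46 w 0.0232 F [ 0.  -0.3 -4.8] q [ 0.26  0.75  1.2  -0.    1.19  0.46]
delta tool mm [ 3.1 -0.4  0.9]
```

Request:
step_arm --motion '[[[0.0015,0,0,0,0,0],[0.001,0,0,0,0,0],[0,0,0,0,0,0],[0,0,0,0,0,0]]]'

```text
time_s: 22.48
ee_pos: [0.6562, 0.2147, 0.0563]
eef_rot: [1.861, 1.571, 0.09]
force: [-0.6, -0.1, -4.3]
grip_width: 0.0229
```

Request:
step_arm --motion '[[[0.001,0,0,0,0,0],[0,0,0,0,0,0],[0,0,0,0,0,0]]]'

```text
time_s: 22.85
ee_pos: [0.6564, 0.2149, 0.0563]
eef_rot: [2.185, 1.57, 0.414]
force: [-4.7, -0.5, 6.7]
grip_width: 0.0227
```

Contact confirmed. I'll release the weight and go for the small one.

Request:
step_arm --motion '[[[0,0,0,0,0,0],[0,0,0,0,0,0],[0,0,0,0,0,0],[0,0,0,0,0,0]]]' --fingers 0.06

```text
time_s: 23.35
ee_pos: [0.6562, 0.2147, 0.0552]
eef_rot: [1.425, 1.571, -0.346]
force: [-0.5, -0.5, 0.2]
grip_width: 0.0588
```

Request:
step_arm --motion '[[[-0.02,0,0,0,0,0],[-0.04,0,0,0,0,0],[-0.04,0,0,0,0,0],[0,0,0,0,0,0],[0,0,0,0,0,0]]]'

```text
time_s: 23.98
ee_pos: [0.656, 0.2147, 0.1554]
eef_rot: [0.41, 1.571, -1.361]
force: [-0.5, -0.4, -0.1]
grip_width: 0.0598
```

```bash
python3 go.py .4998 -.2825 .15; python3 -c "
from h import *
o,c=snap('top','t1.png')
cv2.imwrite('pics/t1c.png',cv2.cvtColor(cv2.resize(c['pixels'][160:300,90:520],None,fx=1.8,fy=1.8),4))"
```

```text
t 23.98 p [0.656  0.2147 0.1554] yaw -11.46 w 0.0598 F [-0.5 -0.4 -0.1] q [ 0.26  0.66  1.12 -0.    1.37  0.46]
delta tool mm [  5.5 -54.3 518.3]
```

View pics/t1c.png

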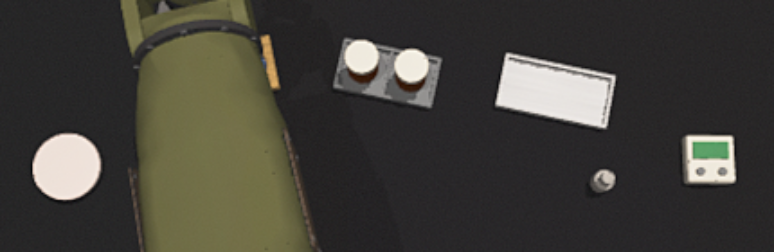

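The view shows both jars upright, one per bay. I'll move over to the small weight.

Request:
step_arm --motion '[[[0.0055,-0.0013,0.0203,0,0,0],[0,-0.005,0.048,0,0,0],[0,-0.005,0.048,0,0,0],[0,-0.005,0.048,0,0,0],[0,-0.005,0.048,0,0,0],[0,-0.005,0.048,0,0,0],[0,-0.005,0.048,0,0,0],[0,-0.005,0.048,0,0,0],[0,-0.005,0.048,0,0,0],[0,-0.005,0.048,0,0,0],[0,-0.005,0.048,0,0,0],[0,-0.003,0.018,0,0,0]]]'

```text
time_s: 25.52
ee_pos: [0.4988, -0.2842, 0.1489]
eef_rot: [-1.902, 1.569, 2.608]
force: [0.3, 0.5, 0.5]
grip_width: 0.0597
```

Request:
step_arm --motion '[[[0,0,0,0,0,0],[0,0,0,0,0,0]]]'

```text
time_s: 25.78
ee_pos: [0.5004, -0.2812, 0.1495]
eef_rot: [-2.336, 1.57, 2.178]
force: [-0.7, 0.5, -0.1]
grip_width: 0.0603
```

```bash
python3 go.py .4998 -.2825 .035
python3 - <<'E'
from h import *
o,c=snap('wrist','w9.png')
cv2.imwrite('pics/w9c.png',cv2.cvtColor(cv2.resize(c['pixels'][190:280,270:370],None,fx=6,fy=6),4))
E
```

```text
t 25.77 p [ 0.5004 -0.2812  0.1495] yaw -11.4 w 0.0603 F [-0.7  0.5 -0.1] q [-0.58  0.4   1.52  0.    1.22 -0.38]
delta tool mm [114.5  -0.3   1.5]
```

View pics/w9c.png

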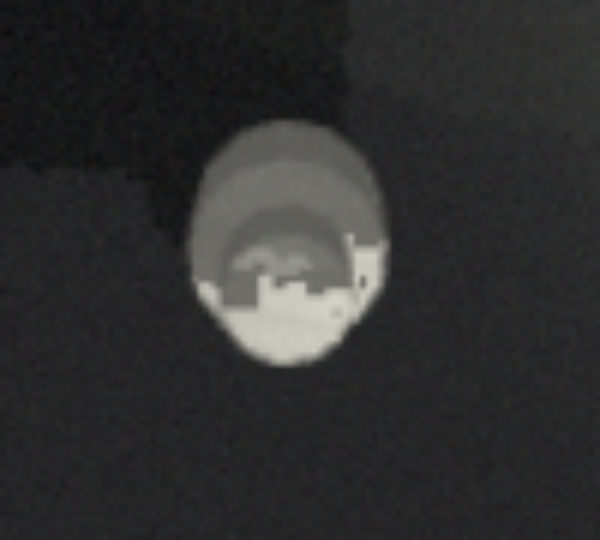

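The small knob's top is centred at crop (290,300), which is full-image (318.3,240).

Run:
```python
from h import *
o,c=snap('wrist','w9b.png')
print(o['ee_pos'],wray(o,c,(318.3,240),.054).round(4))
```

```text
[ 0.50050279 -0.28111647  0.14963612] [ 0.5004 -0.2841  0.054 ]
```

Request:
step_arm --motion '[[[0.03,0,0.0022,0,0,0],[0.035,0,0,0,0,0],[0.03,0,0,0,0,0],[0.015,0,0,0,0,0],[0.0045,0,0,0,0,0],[0,0,0,0,0,0],[0,0,0,0,0,0]]]'

```text
time_s: 26.75
ee_pos: [0.5, -0.2849, 0.0363]
eef_rot: [1.182, 1.569, -0.588]
force: [-0.3, 0.0, 0.3]
grip_width: 0.0602
```

Request:
step_arm --motion '[[[0,0,0,0,0,0],[0,0,0,0,0,0],[0,0,0,0,0,0],[0,0,0,0,0,0],[0,0,0,0,0,0]]]' --fingers 0.005 --squeeze 40

```text
time_s: 27.38
ee_pos: [0.4995, -0.2846, 0.0352]
eef_rot: [-1.92, 1.571, 2.592]
force: [0.4, 0.2, 0.3]
grip_width: 0.0174
```

Request:
step_arm --motion '[[[-0.01,0,0,0,0,0],[-0.025,0,0,0,0,0],[-0.035,0,0,0,0,0],[-0.035,0,0,0,0,0],[-0.01,0,0,0,0,0],[0,0,0,0,0,0],[0,0,0,0,0,0]]]'

```text
time_s: 28.25
ee_pos: [0.499, -0.2843, 0.1487]
eef_rot: [-1.951, 1.568, 2.562]
force: [0.4, 0.7, -1.2]
grip_width: 0.017
```

```bash
python3 go.py .6415 .2787 .15; python3 -c "
from h import *
o,c=snap('wrist','w10.png')"
```

```text
t 28.25 p [ 0.499  -0.2843  0.1487] yaw -11.46 w 0.017 F [ 0.4  0.7 -1.2] q [-0.58  0.41  1.51 -0.    1.22 -0.38]
delta tool mm [  -0.8   27.7 -580.1]
```

View pics/w10.png

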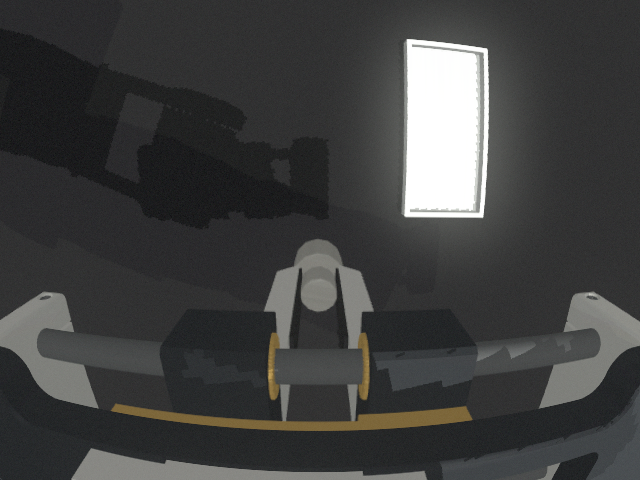

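The small weight is held, with its knob at (319,295). I'll carry it to the small pocket.

Request:
step_arm --motion '[[[-0.001,0.001,-0.0201,0,0,0],[0,0.002,-0.042,0,0,0],[0,0.0025,-0.052,0,0,0],[0,0.0025,-0.052,0,0,0],[0,0.0025,-0.052,0,0,0],[0,0.0025,-0.052,0,0,0],[0,0.0025,-0.052,0,0,0],[0,0.0025,-0.052,0,0,0],[0,0.0025,-0.052,0,0,0],[0,0.0025,-0.052,0,0,0],[0,0.0025,-0.048,0,0,0],[0,0.0017,-0.032,0,0,0]]]'

```text
time_s: 29.8
ee_pos: [0.6363, 0.2602, 0.1503]
eef_rot: [-1.253, 1.57, -3.022]
force: [0.3, -0.9, -1.8]
grip_width: 0.0169
```

Request:
step_arm --motion '[[[0,0.001,-0.015,0,0,0],[0,0,-0.007,0,0,0],[0,0,0,0,0,0],[0,0,0,0,0,0]]]'

```text
time_s: 30.3
ee_pos: [0.6426, 0.2773, 0.1514]
eef_rot: [0.715, 1.571, -1.057]
force: [-0.5, -0.9, -1.6]
grip_width: 0.017
```

```bash
python3 go.py .6415 .2787 .043; python3 -c "
from h import *
o,c=snap('wrist','w11.png')"
```

```text
t 30.3 p [0.6426 0.2773 0.1514] yaw -11.52 w 0.017 F [-0.5 -0.9 -1.6] q [ 0.36  0.68  1.08 -0.    1.37  0.56]
delta tool mm [108.4  -1.3  -1.1]
```

View pics/w11.png

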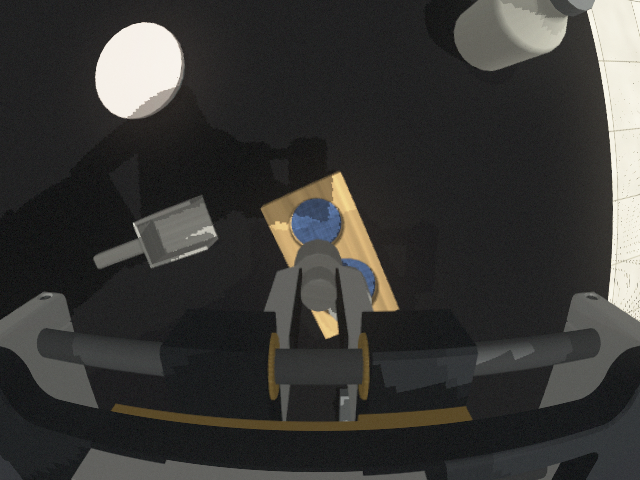

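The small pocket (317,222) is in line, so I'll lower the weight.

Request:
step_arm --motion '[[[0.03,-0.0013,-0.001,0,0,0],[0.035,0,0,0,0,0],[0.025,0,0,0,0,0],[0.011,0,0,0,0,0],[0.006,0,0,0,0,0],[0,0,0,0,0,0],[0,0,0,0,0,0],[0,0,0,0,0,0]]]'

```text
time_s: 31.35
ee_pos: [0.6416, 0.2797, 0.045]
eef_rot: [2.113, 1.57, 0.343]
force: [0.3, 0.7, -1.6]
grip_width: 0.0172
```

Request:
step_arm --motion '[[[0.001,0,0,0,0,0],[0,0,0,0,0,0],[0,0,0,0,0,0]]]'

```text
time_s: 31.72
ee_pos: [0.6414, 0.2796, 0.0432]
eef_rot: [-1.259, 1.571, -3.03]
force: [0.4, 0.0, -3.3]
grip_width: 0.0169
```

Request:
step_arm --motion '[[[0.001,0,0,0,0,0],[0.0005,0,0,0,0,0],[0,0,0,0,0,0],[0,0,0,0,0,0]]]'

```text
time_s: 32.22
ee_pos: [0.6414, 0.2795, 0.0417]
eef_rot: [-0.72, 1.571, -2.491]
force: [-0.0, -0.3, -1.5]
grip_width: 0.0171
```

Request:
step_arm --motion '[[[0.001,0,0,0,0,0],[0,0,0,0,0,0],[0,0,0,0,0,0]]]'

```text
time_s: 32.6
ee_pos: [0.6415, 0.2797, 0.0412]
eef_rot: [2.17, 1.57, 0.4]
force: [-1.9, 0.3, 5.0]
grip_width: 0.0171
```

Request:
step_arm --motion '[[[0,0,0,0,0,0],[0,0,0,0,0,0],[0,0,0,0,0,0],[0,0,0,0,0,0]]]' --fingers 0.05

```text
time_s: 33.1
ee_pos: [0.6414, 0.2795, 0.0406]
eef_rot: [-0.795, 1.571, -2.566]
force: [-0.0, 0.0, 0.8]
grip_width: 0.0499
```

Request:
step_arm --motion '[[[-0.02,0,0,0,0,0],[-0.04,0,0,0,0,0],[-0.05,0,0,0,0,0],[0,0,0,10.2,0,0],[0,0,0,10.2,0,0],[0,0,0,10.2,0,0],[0,0,0,10.2,0,0],[0,0,0,10.2,0,0],[0,0,0,10.2,0,0],[0,0,0,10.3,0,0],[0,0,0,0,0,0],[0,0,0,0,0,0]]]'

```text
time_s: 34.6
ee_pos: [0.6415, 0.2796, 0.1515]
eef_rot: [-2.869, 1.57, 0.4]
force: [0.3, -0.3, -0.9]
grip_width: 0.0503
```

```bash
python3 go.py .465 .292 .15
```

```text
t 34.6 p [0.6415 0.2796 0.1515] yaw -82.73 w 0.0503 F [ 0.3 -0.3 -0.9] q [0.36 0.68 1.09 0.   1.37 1.8 ]
delta tool mm [  1.4 -34.6 173.5]
```

Request:
step_arm --motion '[[[0.0015,-0.0026,0.0135,0,0,0],[0,-0.006,0.03,0,0,0],[0,-0.008,0.04,0,0,0],[0,-0.008,0.04,0,0,0],[0,-0.006,0.03,0,0,0],[0,-0.004,0.02,0,0,0],[0,0,0,0,0,0],[0,0,0,0,0,0]]]'

```text
time_s: 35.6
ee_pos: [0.4657, 0.2926, 0.1496]
eef_rot: [-2.874, 1.57, 0.392]
force: [-0.2, -1.1, 0.0]
grip_width: 0.05
```

```bash
python3 go.py .465 .292 .0135; python3 -c "
from h import *
o,c=snap('wrist','w12.png')"
```

```text
t 35.6 p [0.4657 0.2926 0.1496] yaw -82.89 w 0.05 F [-0.2 -1.1  0. ] q [ 0.49  0.35  1.59 -0.    1.2   1.94]
delta tool mm [136.1   0.6   0.8]
```

View pics/w12.png

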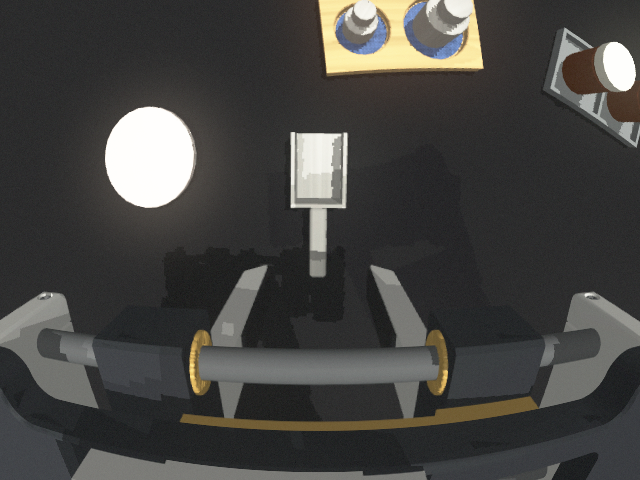

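Both weights stand in their pockets at (362,25) and (440,20). The scoop handle is centred between the jaws and runs from (319,208) to (318,276). I'll cast both ends.

Run:
```python
from h import *
o,c=snap('wrist','w12b.png')
a=wray(o,c,(318.5,208),.036);b=wray(o,c,(318,275),.036)
print(a.round(4),b.round(4),np.linalg.norm(a-b), np.degrees(np.arctan2(*(a-b)[[1,0]])))
```

```text
[0.4847 0.2947 0.036 ] [0.4282 0.2881 0.036 ] 0.056854811314090606 6.657961747713319
```

Request:
step_arm --motion '[[[0.03,0.0002,0.0008,0,0,0],[0.035,0,0,0,0,0],[0.035,0,0,0,0,0],[0.02,0,0,0,0,0],[0.01,0,0,0,0,0],[0.005,0,0,0,0,0],[0,0,0,0,0,0],[0,0,0,0,0,0]]]'

```text
time_s: 36.7
ee_pos: [0.4646, 0.2925, 0.015]
eef_rot: [-2.789, 1.57, 0.475]
force: [0.2, -1.0, -0.5]
grip_width: 0.0496
```

Request:
step_arm --motion '[[[0,0,0,0,0,0],[0,0,0,0,0,0],[0,0,0,0,0,0],[0,0,0,0,0,0],[0,0,0,0,0,0]]]' --fingers 0.0 --squeeze 50

```text
time_s: 37.33
ee_pos: [0.4642, 0.2924, 0.0143]
eef_rot: [-1.969, 1.571, 1.295]
force: [0.1, -1.1, -0.4]
grip_width: 0.0136
```

Request:
step_arm --motion '[[[-0.01,0,0,0,0,0],[-0.02,0,0,0,0,0],[-0.03,0,0,0,0,0],[-0.035,0,0,0,0,0],[-0.025,0,0,0,0,0],[-0.015,0,0,0,0,0],[0,0,0,0,0,0],[0,0,0,0,0,0]]]'

```text
time_s: 38.33
ee_pos: [0.4638, 0.2921, 0.1482]
eef_rot: [0.363, 1.569, -2.656]
force: [-0.3, -0.3, -1.3]
grip_width: 0.0135
```

```bash
python3 go.py .6247 -.2416 .15; python3 -c "
from h import *
o,c=snap('wrist','w13.png')"
```

```text
t 38.33 p [0.4638 0.2921 0.1482] yaw -82.96 w 0.0135 F [-0.3 -0.3 -1.3] q [0.5  0.35 1.59 0.   1.2  1.94]
delta tool mm [ -1.6 549.4 -94.3]
```

View pics/w13.png

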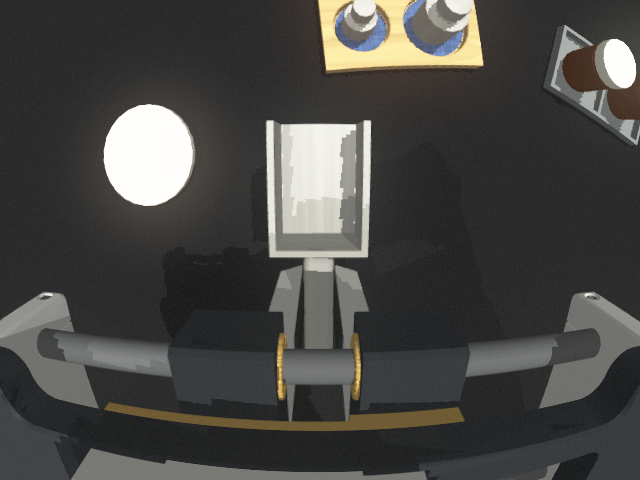

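The scoop is held straight. I'll turn it to the tray's direction, then carry it over.

Request:
step_arm --motion '[[[0,0,0,-4,0,0],[0,0,0,-7.5,0,0],[0,0,0,-8,0,0],[0,0,0,-8,0,0],[0,0,0,-8,0,0],[0,0,0,-8,0,0],[0,0,0,-8,0,0],[0,0,0,-8,0,0],[0,0,0,-7,0,0],[0,0,0,-5,0,0],[0,0,0,0,0,0]]]'

```text
time_s: 39.75
ee_pos: [0.4639, 0.2922, 0.1484]
eef_rot: [-0.823, 1.569, -2.594]
force: [1.1, -0.1, -0.9]
grip_width: 0.0135
```

```bash
python3 go.py .6247 -.2416 .15
```

```text
t 39.75 p [0.4639 0.2922 0.1484] yaw -11.49 w 0.0135 F [ 1.1 -0.1 -0.9] q [ 0.5   0.35  1.59 -0.    1.2   0.7 ]
delta tool mm [ -1.4 263.9 491.1]
```

Request:
step_arm --motion '[[[-0.0015,0.008,0.0145,0,0,0],[0,0.016,0.03,0,0,0],[0,0.021,0.039,0,0,0],[0,0.021,0.039,0,0,0],[0,0.021,0.039,0,0,0],[0,0.021,0.039,0,0,0],[0,0.021,0.039,0,0,0],[0,0.021,0.039,0,0,0],[0,0.021,0.039,0,0,0],[0,0.021,0.039,0,0,0],[0,0.021,0.039,0,0,0],[0,0.02,0.037,0,0,0]]]'

```text
time_s: 41.25
ee_pos: [0.6063, -0.1804, 0.1507]
eef_rot: [-0.986, 1.571, -2.759]
force: [0.5, 0.1, -0.7]
grip_width: 0.0132
```

Request:
step_arm --motion '[[[0,0.017,0.031,0,0,0],[0,0.011,0.02,0,0,0],[0,0.003,0.0065,0,0,0],[0,0,0,0,0,0],[0,0,0,0,0,0],[0,0,0,0,0,0]]]'

```text
time_s: 42.0
ee_pos: [0.6256, -0.2397, 0.151]
eef_rot: [1.504, 1.571, -0.267]
force: [0.6, -0.4, -0.8]
grip_width: 0.0133
```

```bash
python3 go.py .6247 -.2416 .019; python3 -c "
from h import *
o,c=snap('wrist','w14.png')
o,c=snap('scene','s14.png')"
```

```text
t 42.0 p [ 0.6256 -0.2397  0.151 ] yaw -11.42 w 0.0133 F [ 0.6 -0.4 -0.8] q [-0.42  0.61  1.2   0.    1.33 -0.22]
delta tool mm [132.   -0.5   2.1]
```

View pics/w14.png

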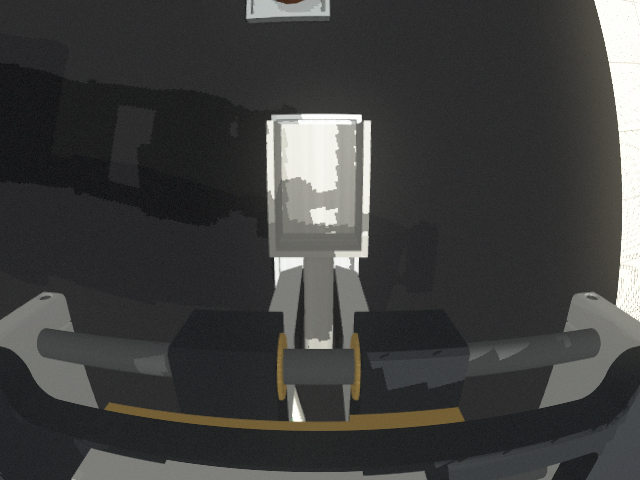

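View pics/s14.png

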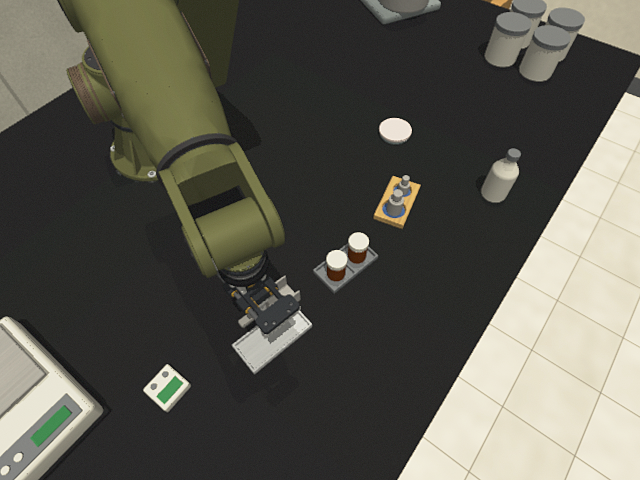

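Everything placed so far is upright, and the scoop is centred over the tray, with the tray's far end at row 115 just past the bowl tip. Lowering it now.

Request:
step_arm --motion '[[[0.03,-0.0005,0.002,0,0,0],[0.035,0,0,0,0,0],[0.03,0,0,0,0,0],[0.02,0,0,0,0,0],[0.01,0,0,0,0,0],[0.005,0,0,0,0,0],[0,0,0,0,0,0],[0,0,0,0,0,0]]]'

```text
time_s: 43.1
ee_pos: [0.6251, -0.2424, 0.0216]
eef_rot: [1.344, 1.57, -0.427]
force: [-0.0, 0.2, -0.7]
grip_width: 0.0136
```

```bash
python3 go.py .6247 -.2416 .0183; python3 -c "
from h import *
o,c=snap('wrist','w15.png')"
```

```text
t 43.1 p [ 0.6251 -0.2424  0.0216] yaw -11.46 w 0.0136 F [-0.   0.2 -0.7] q [-0.42  0.75  1.29 -0.    1.1  -0.22]
delta tool mm [ 3.3 -0.5 -0.7]
```

View pics/w15.png

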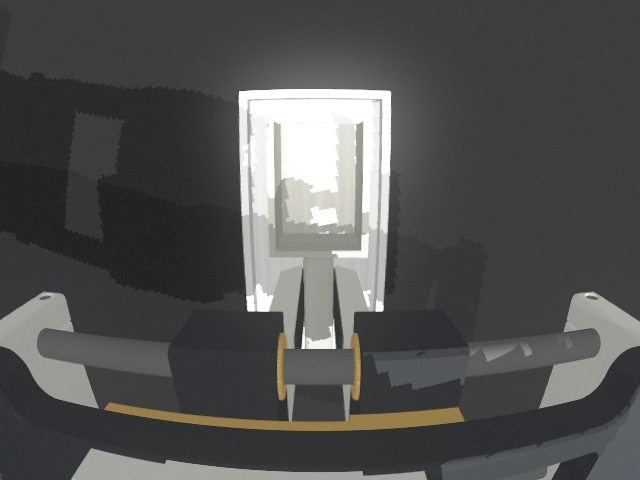

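The scoop is inside the tray outline and centred, at columns 269–369 in a tray spanning 240–390. I'll lower the last few millimetres.

Request:
step_arm --motion '[[[0.001,0,0,0,0,0],[0.001,0,0,0,0,0],[0,0,0,0,0,0],[0,0,0,0,0,0]]]'

```text
time_s: 43.65
ee_pos: [0.6247, -0.2422, 0.0187]
eef_rot: [2.213, 1.571, 0.442]
force: [0.1, 0.4, -0.3]
grip_width: 0.0135
```

Request:
step_arm --motion '[[[0.001,0,0,0,0,0],[0,0,0,0,0,0],[0,0,0,0,0,0]]]'

```text
time_s: 44.02
ee_pos: [0.6248, -0.2424, 0.0182]
eef_rot: [1.118, 1.57, -0.653]
force: [-1.7, -0.5, 4.9]
grip_width: 0.0133
```

Contact. I'll open only a little, since the tray walls are close, then retract.

Request:
step_arm --motion '[[[0,0,0,0,0,0],[0,0,0,0,0,0],[0,0,0,0,0,0],[0,0,0,0,0,0]]]' --fingers 0.032

```text
time_s: 44.52
ee_pos: [0.6246, -0.2422, 0.0176]
eef_rot: [-1.811, 1.571, 2.702]
force: [0.2, -0.4, -0.4]
grip_width: 0.0316
```

Request:
step_arm --motion '[[[-0.015,0,0,0,0,0],[-0.03,0,0,0,0,0],[-0.05,0,0,0,0,0],[-0.05,0,0,0,0,0],[0,-0.02,0.02,0,0,0],[0,-0.05,0.02,0,0,0],[0,-0.06,0.02,0,0,0],[0,-0.05,0.01,0,0,0],[0,-0.04,0,0,0,0],[0,0,0,0,0,0],[0,0,0,0,0,0]]]'

```text
time_s: 45.9
ee_pos: [0.3966, -0.2674, 0.1637]
eef_rot: [1.149, 1.569, -0.622]
force: [-0.2, -0.4, -0.2]
grip_width: 0.0321
```

```bash
python3 go.py; python3 -c "
from h import *
import pickle
for n in ('top','scene'):
  o,c=snap(n,n+'F.png'); pickle.dump(c,open(n+'F.pkl','wb'))
t=pickle.load(open('topF.pkl','rb'))['pixels'];s=pickle.load(open('sceneF.pkl','rb'))['pixels']
a=cv2.resize(t[160:300,90:520],(774,252));b=cv2.resize(s[110:410,130:430],None,fx=1.1,fy=1.1)
b=np.hstack([b,np.zeros((330,774-330,3),np.uint8)]);
b[:, 340:640]=cv2.resize(s[160:290,300:420],(300,330))
cv2.imwrite('pics/final.png',cv2.cvtColor(np.vstack([a,b]),4))"
```

```text
t 45.9 p [ 0.3966 -0.2674  0.1637] yaw -11.47 w 0.0321 F [-0.2 -0.4 -0.2] q [-0.67  0.18  1.77  0.    1.19 -0.47]
```

View pics/final.png

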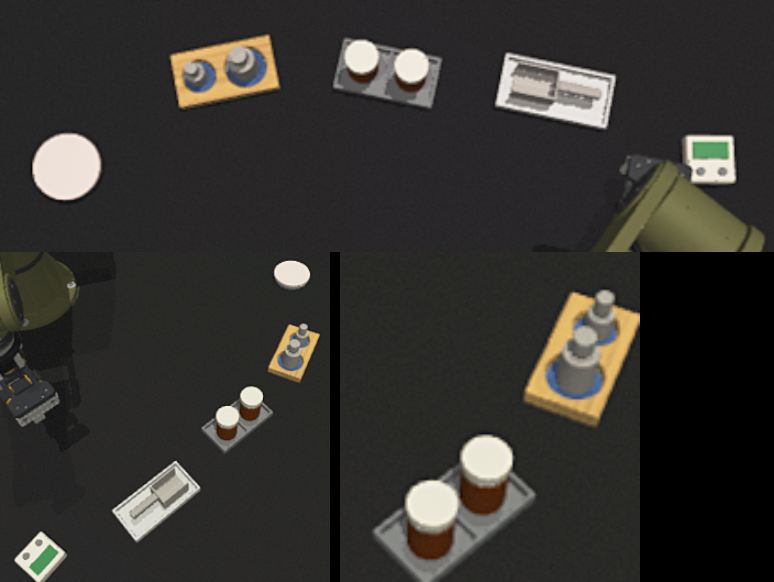

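The view shows both jars upright, one per bay, both weights upright in their pockets, and the scoop flat in the tray. The dish and timer look to be at their original pixels. The arm is clear, so I'll hand in.

```bash
python3 -c "
from h import *
import pickle
a=pickle.load(open('top0.pkl','rb'))['pixels'].astype(int);b=pickle.load(open('topF.pkl','rb'))['pixels'].astype(int)
print('dish diff',abs(a-b)[225:280,100:155].mean().round(2),'timer diff',abs(a-b)[234:250,476:500].mean().round(2))
print(ticket.hand_in())"
```

```text
dish diff 1.34 timer diff 0.99
the job is handed in; nothing more can be done
None
```

I finished the whole job in the order asked and handed it in at about 46 s on the robot clock. No verdict was reported.

- **Jars:** both stand in the grey rack, one in each bay. Neither tipped in any picture I took.
- **Weights:** the large weight stands in the large pocket and the small one in the small pocket.
- **Scoop:** it lies flat, right way up and lengthwise in the tray, with its handle toward the −y end.

**Last checks:** the final top and scene views showed all five objects placed like this, with the arm clear of everything. The dish and timer areas matched the starting top view (mean pixel difference about 1 out of 255). The largest force I read while setting things down was about 7 N. No check failed, and position estimates from different cameras differed by up to about 7 mm for the weight knobs, which the wrist camera settled before each grasp, and about 4 mm for the jars.

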